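# Nudge a slide magazine home in a covered loading bay and clamp it

## Robot

A 6-joint arm with a two-finger parallel gripper is mounted at the origin on a cart in front of the work surface, level with it; the furniture and walls round the work are solid. World frame = base frame: x ahead of the robot, y to its left, z up, the work surface at z = 0. Lengths are in mm, angles in rad, forces in N, time in s.
With the tool pointing down it reaches from about 225 to 725 mm from the base axis. Payload 3.1 kg.
Tool frame: the origin (TCP) lies midway between the tips of the shut fingers; the grasp point (between the pads) lies 19 mm behind it; z points along the fingers, y is the direction in which the jaws open and shut (so a half turn about z gives the same grasp; the last joint's range is limited). The gripper opens to 85 mm and grips with 20 to 120 N. Pads are 22 mm wide; open, the fingers measure 114 mm over their backs; the gripper's body (76 mm by 85 mm) begins 54 mm behind the grasp point. The pads swing forward as they close: fully open they stand 13 mm farther back than shut.
Start: joints at [1.008, 0.048, 0.099, 1.622, 0, 1.443], TCP at [221.151, 476.14, 231.312] pointing down, gripper open.
Joint ranges: [-2.91, 2.91], [-0.99, 1.94], [-1.21, 1.42], [-2.12, 2.29], [-1.49, 1.47], [-3.14, 3.14]. Speed limits (rad/s): [2.79, 2.79, 3.14, 3.14, 3.14, 3.14].

## Interface

Orientations are given as a unit quaternion [x, y, z, w].
In Python, from workcell import arm gives the robot as it stands. The module is installed in compiled form; this text tells all that it offers.
- The arm moves only by the tool step_arm, never from a script. Its arguments are lists of equal length, an entry for each row: "jaw": the finger opening in m, from 0 to 0.0854; "linear": the shift along the tool's x, y, z in m, a list of three; "twist": the turn, a rotation vector about the tool's x, y, z in rad, a list of three. A call has 1 to 12 rows; each row is the pose to reach, as a shift and turn from the pose commanded when the call began, along the tool's axes at that moment; what a row does not reach only later rows make up. A row lasts 1/8 s, in which the tool goes at most 62.5 mm and 10.7 degrees, less where a joint would pass 70% of its speed; a pose out of reach is approached as far as the arm can. A call with a gripper value outside its range is refused whole. The fingers move at their own pace and stop on an object; the grip force is fixed at half the most. Time passes only in rows, so rows that repeat a pose let the fingers close. It gives the time, the measured TCP pose, the force and the opening at its end, in the units of the state.
- arm.sense(): the state, without advancing time (a new reading comes with each control period).
- arm.camera(name): name is "scene" or "side" or "wrist"; returns a dict with "pixels" (384x512x3 uint8, blue, green, red), "fovy" (degrees; the focal length in pixels is half the picture's height over the tangent of half this angle, whatever the lens; pixels are square), "cx", "cy" (the principal point, pixels), "xyz" and "orientation" of the camera in the world. Camera axes: x right, y down, z forward; pixel columns grow to the right and rows downward; lengths in mm; the calibration is good to about 2 mm. A picture is of the moment at which its call begins. There is no depth.
- arm.close_job(): hands the job in, once; it reports no verdict.
Trained networks look in a picture, given as the dict that the camera call returned (one of the last four; its "shot" number tells which), for a name from the list of things; names that differ only in an ending like _2 or _b are one class to them, and where a whole thing is asked for, a point or a joint stands for the part that bears it (a point fixed in the world has none). Each returns a list of dicts, best first, with "p" (0 to 1); they miss things now and then, are a little off and sometimes report something else, mostly with a low value. They report only what shows in the picture. A call takes as long as a camera call. They do not tell look-alikes from the thing itself.
- arm.recognise(name, picture): "xyz" ([x, y, z] in mm, in world coordinates, good to about 4 mm: the middle of the surface that is visible of it).
- arm.mark_of(name, picture): "xyz" ([x, y, z] in mm, in world coordinates, good to about 4 mm: a listed point, or the origin of a listed thing).
The state is a dict: "t": time; "joints": joint angles; "qvel": joint speeds; "tau": joint torques, N m; "eef_pos": TCP position; "orientation": TCP orientation; "force": force on the tool from outside, world axes, zero at the start; "torque": the same for the moment, N m; "finger_gap": finger opening in mm.
Only numpy, scipy, OpenCV 4.12 (cv2) and the standard library are available. Lean on these libraries where they do the work, as an engineer would, in place of code of your own. Each camera call takes 0.05 s, during which the arm holds its last target. There are 200 camera calls.

## Task

With the screwdriver, and without touching the magazine with the fingers, gently nudge the slide magazine along its channel into the covered loading bay until it rests against the stop hidden inside, without driving that stop back. Then swing the lever on top of the bay fully round to its closed position, pointing across the bay towards the robot. Leave the screwdriver lying flat on the bench, off the bay, and do not disturb the beaker, dish and timer standing nearby.

Things in the scene. Friction and masses are not known exactly. Their poses are not given: they have to be found in the camera images.
- bay_mouth (a point): Loading bay: a low white hood on an aluminium base plate (8 mm thick, 76 mm wide), fixed to the bench crosswise in front of the robot. The point is in the middle of its mouth, 28 mm above the bench. x across the channel (away from the robot at yaw 0), y along the channel OUT of the bay (to the robot's left at yaw 0), z up; the magazine is pushed along -y. The channel is 49 mm wide.
- bay_tray (a point): Middle of the open end of the bay's channel, on the base plate 8 mm above the bench, 70 mm along +y from the mouth; axes as the mouth's. From here to the mouth the channel is open above, between two rails 65 mm apart over their outer faces, with tops 17 mm above the bench.
- bay_hood (a point): Middle of the hood's top, 56 mm above the bench, 90 mm along -y from the mouth. The hood is 65 mm wide and 180 mm long, its ceiling 50 mm above the bench. In it, unseen, is a stop at a depth that varies: the magazine must be pushed 50 to 100 mm, and its rear face ends 30 to 55 mm inside the mouth, where fingers cannot follow.
- magazine_rear (a point): Slide magazine: an open grey plastic box with glass slides, 46 mm wide, 95 mm long, 36 mm high, loose, about 0.25 kg, standing in the channel, its front part already in the bay. The point is the centre of its rear face (with a thin black pad; push here), 26 mm above the bench, and starts 20 to 45 mm outside the mouth; axes as the bay's. It takes 1 to 4 N to slide.
- screwdriver_handle (a point): Screwdriver, 163 mm long, loose, 50 g, lying on the bench left of the bay. The point is the middle of its thick handle (70 mm long, 21 mm wide and high), 10.5 mm above the bench. The 9 mm shank, in line with the handle to about 1 mm, runs along -y of the point, from 35 mm to the tip at 123 mm; z is up.
- feeler (a joint): Sprung feeler pin standing out of the hidden stop's face (m): 0 free, 0.005 pressed flush, which is when the magazine rests on the stop. Above 0.0035 counts as resting on the stop. Its spring is very weak (0.25 N) and does not push the magazine back.
- stop (a joint): How far the hidden stop has been driven back (m): 0 at the start; it has to stay below 0.003. Friction holds it up to about 12 N; a harder push drives it back for good. So the pushing force is 1 to 4 N while the magazine slides and rises above 10 N once it rests on the stop.
- lever (a joint): Clamp lever on the hood, on an upright axis (rad): 0 open, lying along the bay and pointing along the bay's -y; 1.57 closed, at its end stop, pointing along the bay's -x (towards the robot). It grows clockwise seen from above, starts at 0 to 0.3, stays where it is left, and takes 1 to 2 N at the knob.
- lever_knob (a point): Upright black knob at the lever's end, a cylinder of 18 mm diameter from 62 to 90 mm above the bench, 70 mm from the pivot; the point is on its axis 79 mm above the bench. The steel lever arm (13 mm wide, 62 to 69 mm above the bench) runs from it to the pivot.
- lever_pivot (a point): Point on the lever's upright hinge axis, 79 mm above the bench, at 95 mm along the bay's -y from the mouth, in the middle of the hood.
- beaker: Glass beaker, 52 mm wide, 72 mm high, loose bystander behind the bay; origin at the centre of its underside.
- petri_dish: Glass dish, 64 mm wide, 16 mm high, loose bystander between the robot and the bay; origin at the centre of its underside.
- timer: Mechanical timer, white square base 66 x 66 mm with a dark dial, 44 mm high, loose bystander behind the bay; origin at the centre of its underside.
Mind the look-alikes: they are no part of the job. What is shaped like the part that bears screwdriver_handle but turquoise is not meant.

How it is judged:
By the outcome, as a careful person would: the job done as asked, in the order asked, and still so for the second after the job is handed in, with the robot touching nothing.
It also fails if it takes over 72 s, if anything falls off the work surface, if the arm or the gripper's body presses on something with over 40 N, if the wrist force passes 120 N, or if a joint passes its speed limit or range.

## Working session

There is one attempt and no reset: what is moved stays moved. The work goes in short steps, Python scripts to look and compute and a tool call to move; the robot and the scene stay as the last step left them, time stands still between calls to the robot, and variables do not carry over. Pictures are saved under pics/ and viewed, about 8 in all and at most 12, crops included, and the job is handed in when it is done.

Besides the shell and the picture viewer there is one more tool, called after "Call:" as name(argument=value, ...) on one line, values as JSON. step_arm: Moves the arm, as the interface text tells. Its arguments: {"type":"object","properties":{"jaw":{"type":"array","items":{"type":"number"}},"linear":{"type":"array","items":{"type":"array","items":{"type":"number"}}},"twist":{"type":"array","items":{"type":"array","items":{"type":"number"}}}},"required":["jaw","linear","twist"]}

```bash
mkdir -p pics
cat > h.py <<'E'
from workcell import arm
import numpy as np, cv2
from scipy.spatial.transform import Rotation as R
def K(p):
    h=p["pixels"].shape[0]; return h/2/np.tan(np.radians(p["fovy"])/2)
def ray(p,u,v):
    f=K(p); d=R.from_quat(p["orientation"]).apply([(u-p["cx"])/f,(v-p["cy"])/f,1]); return np.array(p["xyz"]),d
def at(p,u,v,z):
    o,d=ray(p,u,v); return o+d*(z-o[2])/d[2]
def proj(p,X):
    c=R.from_quat(p["orientation"]).inv().apply(np.array(X)-p["xyz"]); f=K(p); return c[0]/c[2]*f+p["cx"],c[1]/c[2]*f+p["cy"]
def st():
    s=arm.sense(); print({k:np.round(s[k],3).tolist() for k in("t","joints","eef_pos","orientation","force","finger_gap")}); return s
E
python3 - <<'E'
from h import *
st()
ims=[]
for c in("scene","side"):
    p=arm.camera(c); im=p["pixels"].copy(); print(c,np.round(p["xyz"]),np.round(p["orientation"],3),p["fovy"])
    for n in("bay_mouth","bay_tray","bay_hood","magazine_rear","screwdriver_handle","lever_knob","lever_pivot","beaker","petri_dish","timer"):
        r=arm.mark_of(n,p)
        print(n,[(np.round(q["xyz"]).tolist(),round(q["p"],2)) for q in r[:3]])
        if r:
            u=proj(p,r[0]["xyz"]); cv2.circle(im,tuple(int(a) for a in u),2,(0,0,255),-1)
    cv2.imwrite(f"pics/{c}0.png",im)
E
```

```text
{'t': 0.0, 'joints': [1.008, 0.049, 0.098, 1.622, 0.0, 1.443], 'eef_pos': [220.822, 475.617, 230.123], 'orientation': [0.216, 0.976, -0.001, -0.0], 'force': [0.399, -0.148, -0.363], 'finger_gap': 85.534}
scene [ 312. -454.  744.] [ 0.907 -0.238  0.078 -0.338] 50.49279654289363
bay_mouth [([565.0, -84.0, 27.0], 0.78), ([590.0, -173.0, 80.0], 0.29)]
bay_tray [([556.0, -14.0, 14.0], 0.9)]
bay_hood [([584.0, -178.0, 61.0], 0.62)]
magazine_rear [([566.0, -65.0, 27.0], 0.69)]
screwdriver_handle [([359.0, -166.0, 10.0], 0.74), ([486.0, 255.0, 6.0], 0.61)]
lever_knob [([600.0, -248.0, 78.0], 0.81), ([569.0, -63.0, 27.0], 0.59)]
lever_pivot [([594.0, -173.0, 78.0], 0.69)]
beaker [([764.0, 106.0, 2.0], 0.73)]
petri_dish [([399.0, 78.0, 3.0], 0.73)]
timer [([774.0, -166.0, 0.0], 0.94), ([399.0, 74.0, 3.0], 0.5), ([593.0, -175.0, 78.0], 0.23)]
side [ 565. -858.  666.] [ 0.88  -0.013  0.012 -0.475] 52.71088817671362
bay_mouth [([566.0, -86.0, 32.0], 0.86)]
bay_tray [([553.0, -20.0, 10.0], 0.77), ([590.0, -172.0, 55.0], 0.6)]
bay_hood [([589.0, -173.0, 54.0], 0.61), ([762.0, 104.0, -1.0], 0.37)]
magazine_rear []
screwdriver_handle [([357.0, -165.0, 12.0], 0.69), ([489.0, 259.0, 10.0], 0.59), ([599.0, -248.0, 81.0], 0.44)]
lever_knob [([597.0, -248.0, 78.0], 0.58)]
lever_pivot [([589.0, -179.0, 79.0], 0.46)]
beaker [([764.0, 105.0, 3.0], 0.9)]
petri_dish [([400.0, 79.0, -4.0], 0.64)]
timer [([772.0, -166.0, -2.0], 0.71)]
```

View pics/scene0.png

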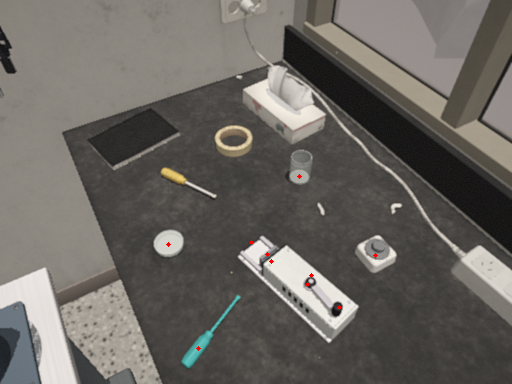

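View pics/side0.png

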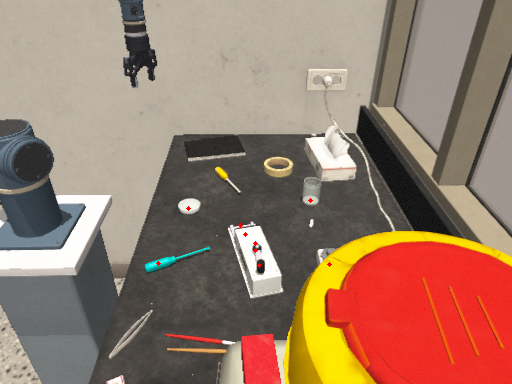

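Scene: the yellow screwdriver is at pixels (162,170)–(215,197). The turquoise one is the look-alike. The bay runs from tray (252,243) to the far end at (340,320), and the knob is at (338,308). Next I'll work out the first approach.

```bash
cat >> h.py <<'E'
def go(pos,ydir,s=None):
    """linear(m), twist for tool down at pos(mm), tool y along angle ydir (rad, mod pi) -> nearest"""
    s=s or arm.sense(); R0=R.from_quat(s["orientation"])
    best=None
    for a in (ydir,ydir+np.pi):
        y=np.array([np.cos(a),np.sin(a),0]); z=np.array([0,0,-1.]); x=np.cross(y,z)
        tw=(R0.inv()*R.from_matrix(np.c_[x,y,z])).as_rotvec()
        if best is None or np.linalg.norm(tw)<np.linalg.norm(best): best=tw
    print("linear",np.round(R0.inv().apply(np.array(pos)-s["eef_pos"])/1000,4).tolist(),"twist",np.round(best,3).tolist())
E
python3 - <<'E'
from h import *
p=arm.camera("scene")
t=at(p,215,197,8); b=at(p,162,170,12); m=at(p,172,176,12)
print(t,b,m,np.linalg.norm(t-b)); d=t-b; d/=np.linalg.norm(d); print("dir",d,np.arctan2(d[1],d[0]))
ang=np.arctan2(d[1],d[0])+np.pi/2
go([487,257,180],ang)
im=cv2.resize(p["pixels"][150:215,140:240],None,fx=6,fy=6,interpolation=cv2.INTER_CUBIC); cv2.imwrite("pics/sd.png",im)
E
```

```text
[547.5928408  146.46908536   8.        ] [469.81242646 291.88620733  12.        ] [483.78359632 259.4542012   12.        ] 164.96039590525967
dir [ 0.47150962 -0.88152748 -0.02424824] -1.0796372036380515
linear [-0.3334, -0.0868, 0.0513] twist [-0.0, -0.0, 0.645]
```

View pics/sd.png

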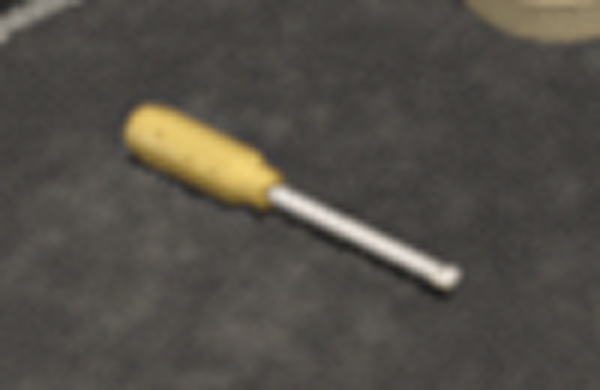

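Call:
step_arm(jaw=[0.06, 0.06, 0.06, 0.06, 0.06, 0.06, 0.06, 0.06], linear=[[-0.05, -0.013, 0.008], [-0.1, -0.026, 0.016], [-0.15, -0.04, 0.025], [-0.2, -0.053, 0.032], [-0.25, -0.066, 0.04], [-0.3, -0.08, 0.046], [-0.333, -0.087, 0.051], [-0.333, -0.087, 0.051]], twist=[[0, 0, 0.1], [0, 0, 0.2], [0, 0, 0.3], [0, 0, 0.4], [0, 0, 0.5], [0, 0, 0.6], [0, 0, 0.645], [0, 0, 0.645]])

```text
t: 2.15
eef_pos: [487.8, 255.1, 179.3]
orientation: [0.516, 0.857, -0.001, -0.0]
force: [0.6, -0.5, 1.1]
finger_gap: 60.0
```

Run:
```python
from h import *
s=st()
p=arm.camera("wrist"); print(np.round(p["xyz"]),p["fovy"])
print([(np.round(q["xyz"]),q["p"]) for q in arm.mark_of("screwdriver_handle",p)])
cv2.imwrite("pics/w1.png",p["pixels"])
hsv=cv2.cvtColor(p["pixels"],cv2.COLOR_BGR2HSV)
m=cv2.inRange(hsv,(18,100,100),(35,255,255))
n,l,stt,c=cv2.connectedComponentsWithStats(m); i=1+np.argmax(stt[1:,4]); print(stt[i],c[i])
pts=np.argwhere(l==i)[:,::-1]; W=np.array([at(p,u,v,12)[:2] for u,v in pts[::7]]); print("handle ctr",W.mean(0)); print(cv2.minAreaRect(W.astype(np.float32)))
```

```text
{'t': 2.15, 'joints': [0.36, 0.11, 0.062, 1.524, -0.0, 1.444], 'eef_pos': [487.834, 255.08, 179.315], 'orientation': [0.516, 0.857, -0.001, -0.0], 'force': [0.568, -0.465, 1.139], 'finger_gap': 60.006}
[448. 330. 322.] 58.937361128338644
[(array([485., 258.,  10.]), 0.61)]
[ 247  126   25   78 1765] [259.17450425 162.82209632]
handle ctr [487.6639265  259.33251099]
((488.8556823730469, 257.0133056640625), (22.725299835205078, 74.89140319824219), 28.71218490600586)
```

View pics/w1.png

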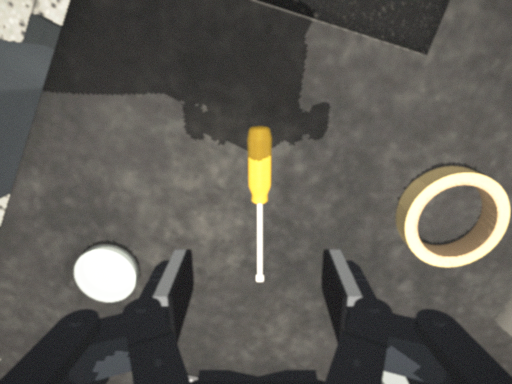

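Handle (248–272, 126–204) is centred between the fingers in x and the shank runs straight down the picture to its tip at (260,280). Centre is about (487.7,258), yaw 0.50. I'll grasp 16 mm behind the middle.

Run:
```python
from h import *
go([480,272,4],0.501)
p=arm.camera("wrist")
for u,v in((260,280),(260,204),(259,126)): print(at(p,u,v,10.5))
```

```text
linear [0.0161, 0.0017, 0.1762] twist [-0.001, -0.001, -0.01]
[548.2380289  148.00719814  10.5       ]
[506.85413245 224.85281925  10.5       ]
[469.84816689 291.64555076  10.5       ]
```

Call:
step_arm(jaw=[0.06, 0.06, 0.06, 0.06, 0.06, 0.06, 0.0, 0.0, 0.0, 0.0, 0.0], linear=[[0.0135, 0.002, 0.045], [0.0135, 0.002, 0.09], [0.0135, 0.002, 0.13], [0.0135, 0.002, 0.16], [0.0135, 0.002, 0.176], [0.0135, 0.002, 0.176], [0.0135, 0.002, 0.176], [0.0135, 0.002, 0.176], [0.0135, 0.002, 0.176], [0.0135, 0.002, 0.176], [0.0135, 0.002, 0.176]], twist=[[0, 0, -0.01], [0, 0, -0.01], [0, 0, -0.01], [0, 0, -0.01], [0, 0, -0.01], [0, 0, -0.01], [0, 0, -0.01], [0, 0, -0.01], [0, 0, -0.01], [0, 0, -0.01], [0, 0, -0.01]])

```text
t: 3.68
eef_pos: [483.6, 270.5, 6.5]
orientation: [0.51, 0.86, 0.002, 0.001]
force: [0.1, 0.6, 5.3]
finger_gap: 20.0
```

Call:
step_arm(jaw=[0.0, 0.0, 0.0, 0.0, 0.0], linear=[[0, 0, -0.02], [0, 0, -0.05], [0, 0, -0.09], [0, 0, -0.11], [0, 0, -0.11]], twist=[[0, 0, 0], [0, 0, 0], [0, 0, 0], [0, 0, 0], [0, 0, 0]])

```text
t: 4.3
eef_pos: [483.4, 270.4, 116.5]
orientation: [0.51, 0.86, 0.002, 0.001]
force: [0.0, -1.1, -0.8]
finger_gap: 20.0
```

Run:
```python
from h import *
s=st()
p=arm.camera("wrist"); cv2.imwrite("pics/w2.png",p["pixels"])
R0=R.from_quat(s["orientation"])
print("cam in tool",R0.inv().apply(np.array(p["xyz"])-s["eef_pos"]),(R0.inv()*R.from_quat(p["orientation"])).as_rotvec())
for n in("screwdriver_handle",):
  for c in("scene","side","wrist"):
    q=arm.camera(c) if c!="wrist" else p
    print(c,[(np.round(r["xyz"]),r["p"]) for r in arm.mark_of(n,q)])
    cv2.imwrite(f"pics/{c}2.png",q["pixels"])
```

```text
{'t': 4.3, 'joints': [0.389, 0.123, -0.049, 1.394, -0.0, 1.459], 'eef_pos': [483.448, 270.352, 116.491], 'orientation': [0.51, 0.86, 0.002, 0.001], 'force': [0.041, -1.12, -0.79], 'finger_gap': 19.957}
cam in tool [ 8.44785097e+01 -1.57493407e-02 -1.42362032e+02] [-0.26348992 -0.26211627  1.55434359]
scene [(array([489., 256., 118.]), 0.74), (array([ 359., -164.,   14.]), 0.66), (array([ 585., -177.,   57.]), 0.21)]
side [(array([ 361., -167.,    9.]), 0.55), (array([487., 259., 112.]), 0.42)]
wrist [(array([485., 260., 122.]), 0.65)]
```

View pics/w2.png

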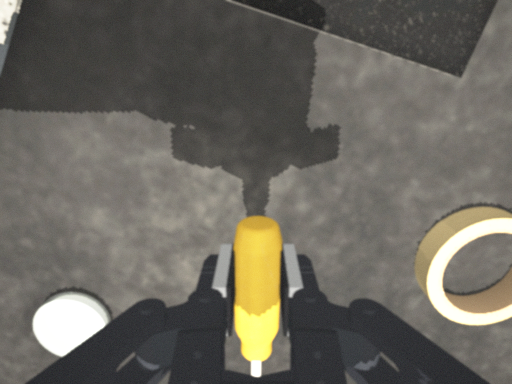

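Run:
```python
from h import *
a=arm.camera("scene");b=arm.camera("side")
X=[[548,148,120],[490,256,120]]
ims=[]
for p in(a,b):
    u,v=np.mean([proj(p,x) for x in X],0); u0,v0=int(u)-45,int(v)-35; print(u0,v0,[np.round(proj(p,x)) for x in X])
    ims.append(cv2.resize(p["pixels"][v0:v0+70,u0:u0+90],None,fx=8,fy=8,interpolation=cv2.INTER_CUBIC))
im=np.vstack(ims); cv2.imwrite("pics/st.png",cv2.resize(im,(386,600)) if 0 else cv2.resize(np.hstack(ims),(800,311)))
```

```text
144 118 [array([211., 163.]), array([168., 143.])]
183 117 [array([238., 160.]), array([220., 144.])]
```

View pics/st.png

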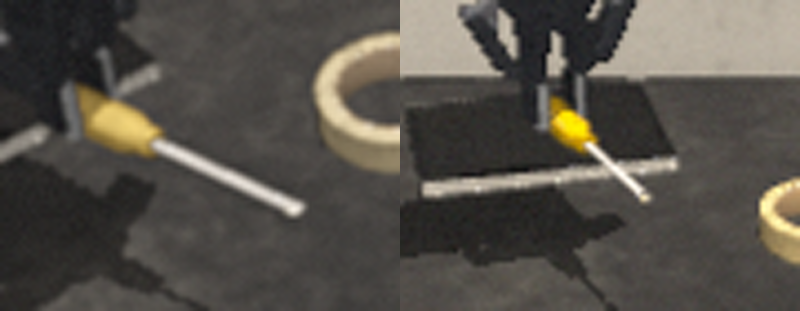

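```bash
cat >> h.py <<'E'
def tri(p,a,q,b):
    o1,d1=ray(p,*a);o2,d2=ray(q,*b); A=np.c_[d1,-d2]; t=np.linalg.lstsq(A,o2-o1,rcond=None)[0]
    x,y=o1+d1*t[0],o2+d2*t[1]; return np.round((x+y)/2,1),round(float(np.linalg.norm(x-y)),1)
E
python3 - <<'E'
from h import *
a=arm.camera("scene");b=arm.camera("side")
print(tri(a,(211.5,165.3),b,(238.6,161.6)),tri(a,(179.3,150.6),b,(226.4,149.2)))
s=arm.sense(); R0=R.from_quat(s["orientation"]); print(s["eef_pos"],R0.as_matrix().round(3).tolist())
E
```

```text
(array([548.8, 146.9, 115.1]), 2.6) (array([508.8, 232.3, 111.5]), 6.2)
[481.52641609 269.68008371 113.60790639] [[-0.48, 0.877, -0.001], [0.877, 0.48, -0.0], [0.0, -0.001, -1.0]]
```

Call:
step_arm(jaw=[0.0, 0.0, 0.0, 0.0, 0.0, 0.0, 0.0], linear=[[-0.03, -0.007, 0.0], [-0.07, -0.016, 0.0], [-0.11, -0.025, 0.0], [-0.14, -0.033, 0.01], [-0.16, -0.0375, 0.02], [-0.16, -0.0375, 0.02], [-0.16, -0.0375, 0.02]], twist=[[0, 0, 0.06], [0, 0, 0.13], [0, 0, 0.2], [0, 0, 0.26], [0, 0, 0.3], [0, 0, 0.3], [0, 0, 0.3]])

```text
t: 5.68
eef_pos: [525.8, 112.0, 94.5]
orientation: [0.632, 0.775, 0.0, -0.0]
force: [-0.2, 0.6, -0.1]
finger_gap: 20.0
```

Run:
```python
from h import *
s=st()
p=arm.camera("wrist"); cv2.imwrite("pics/w3.png",p["pixels"])
for n in("bay_mouth","bay_tray","bay_hood","magazine_rear","lever_knob","lever_pivot"):
    print(n,[(np.round(q["xyz"]).tolist(),round(q["p"],2)) for q in arm.mark_of(n,p)[:2]])
a=arm.camera("scene"); b=arm.camera("side")
ims=[]
for q,(u0,v0,w,h) in((a,(190,190,170,150)),(b,(200,190,100,110))):
    c=q["pixels"][v0:v0+h,u0:u0+w]; f=600/h*.75; ims.append(cv2.resize(c,None,fx=450/h,fy=450/h,interpolation=cv2.INTER_CUBIC)); print(450/h)
im=np.hstack(ims);print(im.shape); cv2.imwrite("pics/c3.png",im if im.shape[1]<=920 else im)
```

```text
{'t': 5.675, 'joints': [0.085, 0.094, -0.124, 1.352, 0.001, 1.454], 'eef_pos': [525.795, 111.961, 94.502], 'orientation': [0.632, 0.775, 0.0, -0.0], 'force': [-0.175, 0.589, -0.106], 'finger_gap': 20.0}
bay_mouth []
bay_tray [([552.0, -15.0, 4.0], 0.62)]
bay_hood []
magazine_rear []
lever_knob []
lever_pivot []
3.0
4.090909090909091
(450, 919, 3)
```

View pics/w3.png

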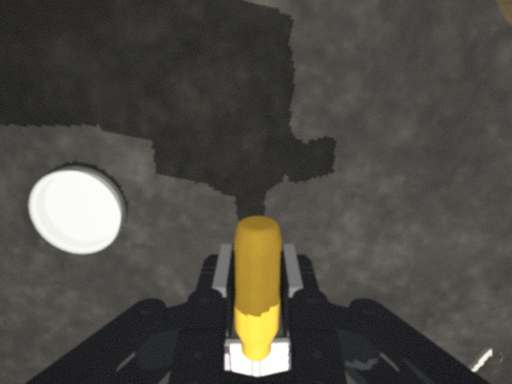

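Run:
```python
from h import *
a=arm.camera("scene"); c=a["pixels"][205:345,215:365]
cv2.imwrite("pics/c4.png",cv2.resize(c,None,fx=4,fy=4,interpolation=cv2.INTER_CUBIC))
```

```text
(no output)
```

View pics/c4.png

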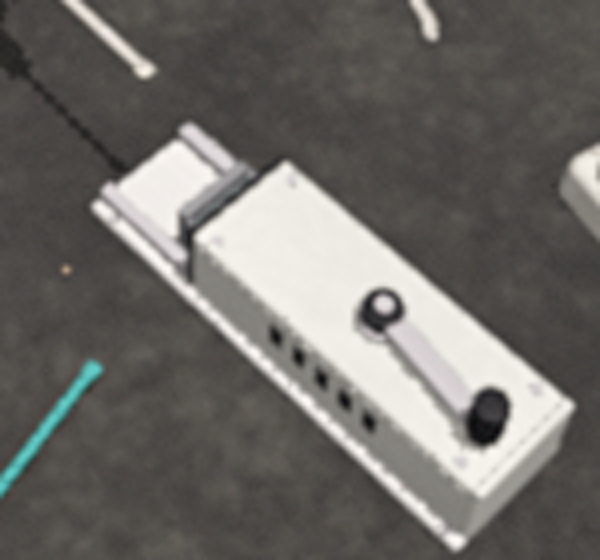

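Run:
```python
from h import *
a=arm.camera("scene")
g=lambda u,v,z: at(a,215+u/4,205+v/4,z)[:2]
A,B,C,D=g(193,235,56),g(287,160,56),g(575,405,56),g(475,495,56); E,F=g(95,207,8),g(455,545,8)
T=g(148,71,26)
for n,v in dict(A=A,B=B,C=C,D=D,E=E,F=F).items(): print(n,v.round(1))
for n,(p,q) in dict(AD=(A,D),BC=(B,C),EF=(E,F)).items():
    d=p-q; print(n,np.linalg.norm(d).round(1),"yaw",np.arctan2(-d[0],d[1]).round(3))
print("width",np.linalg.norm(A-B),"mouth",(A+B)/2,"end",(C+D)/2)
print("mag rear top",g(185,215,44),g(245,170,44), "knob",g(490,395,90),"pivot",g(383,302,75))
s=arm.sense(); print(s["eef_pos"], "tip@z100",at(a,215+148/4,205+71/4,100))
```

```text
A [537.5 -95.2]
B [601.3 -80.9]
C [ 641.7 -257.1]
D [ 577.  -268.8]
E [516.8 -29.6]
F [ 573.2 -270.5]
AD 178.0 yaw 0.224
BC 180.8 yaw 0.226
EF 247.3 yaw 0.23
width 65.39429551204137 mouth [569.37821471 -88.07981974] end [ 609.36672451 -262.97343558]
mag rear top [543.87246445 -76.97183881] [584.31666663 -68.93681994] knob [ 596.68169889 -245.19885936] pivot [ 588.90949694 -179.17321814]
[525.85819699 111.61180899  94.35562649] tip@z100 [551.85836054 -26.01263422 100.        ]
```

Scene crop: hood corners, plate edge and lever are clear, and the bay yaw is 0.226. The magazine's rear is about 20 mm out of the mouth, and the tip is at (148,71) in the crop. I'll line up with the channel and descend.

```bash
cat >> h.py <<'E'
n=np.array([np.cos(.226),np.sin(.226)]); e=np.array([-np.sin(.226),np.cos(.226)])
def bay(a,c,z): return [*(a*n+c*e),z]
E
python3 - <<'E'
from h import *
st(); go(bay(534.6,-21,22),.226)
E
```

```text
{'t': 6.225, 'joints': [0.084, 0.094, -0.124, 1.352, 0.0, 1.454], 'eef_pos': [525.858, 111.612, 94.356], 'orientation': [0.632, 0.775, 0.0, 0.0], 'force': [-0.026, 0.215, -0.781], 'finger_gap': 20.044}
linear [-0.012, -0.0026, 0.0724] twist [0.0, -0.0, -0.025]
```

Call:
step_arm(jaw=[0.0, 0.0, 0.0, 0.0, 0.0, 0.0], linear=[[-0.006, -0.0026, 0.01], [-0.012, -0.0026, 0.03], [-0.012, -0.0026, 0.05], [-0.012, -0.0026, 0.065], [-0.012, -0.0026, 0.0725], [-0.012, -0.0026, 0.0725]], twist=[[0, 0, -0.012], [0, 0, -0.025], [0, 0, -0.025], [0, 0, -0.025], [0, 0, -0.025], [0, 0, -0.025]])

```text
t: 6.98
eef_pos: [525.2, 99.1, 21.2]
orientation: [0.623, 0.782, -0.0, -0.0]
force: [0.4, -0.3, -1.0]
finger_gap: 19.9
```

Run:
```python
from h import *
st()
a=arm.camera("scene"); b=arm.camera("side")
A=cv2.resize(a["pixels"][205:285,215:295],None,fx=5,fy=5,interpolation=cv2.INTER_CUBIC)
B=cv2.resize(b["pixels"][180:260,200:280],None,fx=5,fy=5,interpolation=cv2.INTER_CUBIC)
cv2.imwrite("pics/c5.png",np.hstack([A,B]))
```

```text
{'t': 6.975, 'joints': [0.061, 0.134, -0.231, 1.207, -0.0, 1.406], 'eef_pos': [525.207, 99.086, 21.176], 'orientation': [0.623, 0.782, -0.0, -0.0], 'force': [0.374, -0.302, -0.979], 'finger_gap': 19.876}
```

View pics/c5.png

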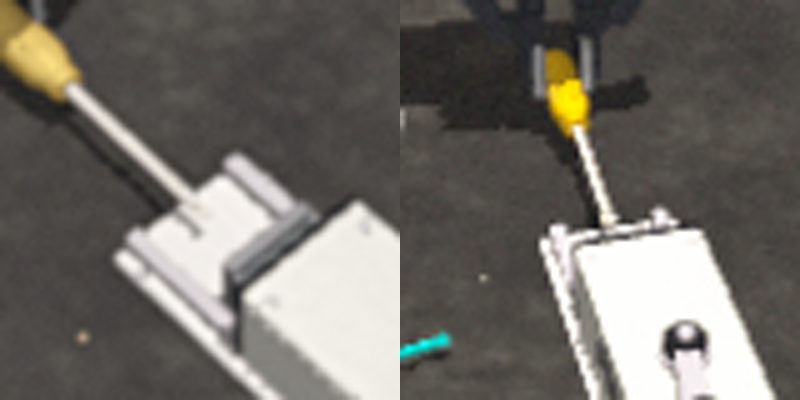

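Shank is centred in the channel at about mid-height, with its tip at (205,210) in the left crop and the magazine's rear pad a little ahead of it.

Call:
step_arm(jaw=[0.0, 0.0, 0.0, 0.0, 0.0, 0.0, 0.0, 0.0], linear=[[-0.005, 0, 0], [-0.01, 0, 0], [-0.015, 0, 0], [-0.02, 0, 0], [-0.025, 0, 0], [-0.03, 0, 0], [-0.035, 0, 0], [-0.04, 0, 0]], twist=[[0, 0, 0], [0, 0, 0], [0, 0, 0], [0, 0, 0], [0, 0, 0], [0, 0, 0], [0, 0, 0], [0, 0, 0]])

```text
t: 8.07
eef_pos: [534.6, 60.2, 21.8]
orientation: [0.623, 0.782, 0.0, -0.0]
force: [0.2, 1.2, -0.9]
finger_gap: 19.9
```

Call:
step_arm(jaw=[0.0, 0.0, 0.0, 0.0, 0.0, 0.0], linear=[[-0.004, 0, 0], [-0.008, 0, 0], [-0.012, 0, 0], [-0.016, 0, 0], [-0.02, 0, 0], [-0.024, 0, 0]], twist=[[0, 0, 0], [0, 0, 0], [0, 0, 0], [0, 0, 0], [0, 0, 0], [0, 0, 0]])

```text
t: 8.82
eef_pos: [540.1, 36.6, 21.8]
orientation: [0.623, 0.782, -0.0, -0.0]
force: [-1.0, 1.0, -0.5]
finger_gap: 20.0
```

Run:
```python
from h import *
for i in range(3): s=st(); arm.camera("side")
a=arm.camera("scene"); A=cv2.resize(a["pixels"][205:285,215:325],None,fx=5,fy=5,interpolation=cv2.INTER_CUBIC)
cv2.imwrite("pics/c6.png",A)
```

```text
{'t': 8.825, 'joints': [-0.056, 0.15, -0.212, 1.209, -0.0, 1.288], 'eef_pos': [540.084, 36.57, 21.783], 'orientation': [0.623, 0.782, -0.0, -0.0], 'force': [-1.025, 1.011, -0.463], 'finger_gap': 20.006}
{'t': 8.875, 'joints': [-0.057, 0.15, -0.212, 1.209, -0.001, 1.288], 'eef_pos': [540.269, 36.013, 21.808], 'orientation': [0.623, 0.782, -0.0, 0.0], 'force': [0.548, -0.44, -0.837], 'finger_gap': 19.721}
{'t': 8.925, 'joints': [-0.057, 0.15, -0.212, 1.209, -0.001, 1.289], 'eef_pos': [540.276, 36.089, 21.856], 'orientation': [0.623, 0.782, -0.0, 0.0], 'force': [-0.775, 0.322, -0.222], 'finger_gap': 19.789}
```

View pics/c6.png

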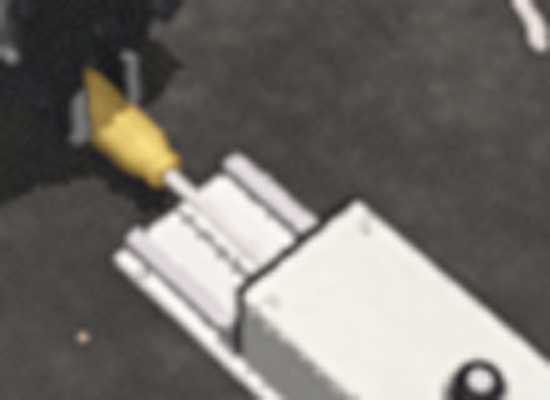

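The magazine is inside the hood and the shank enters centrally (tip about 14 mm in). From here I go in fine steps.

Call:
step_arm(jaw=[0.0, 0.0, 0.0, 0.0, 0.0], linear=[[-0.002, 0, 0], [-0.004, 0, 0], [-0.006, 0, 0], [-0.008, 0, 0], [-0.009, 0, 0]], twist=[[0, 0, 0], [0, 0, 0], [0, 0, 0], [0, 0, 0], [0, 0, 0]])

```text
t: 9.65
eef_pos: [542.1, 27.9, 21.8]
orientation: [0.623, 0.782, 0.0, -0.0]
force: [-0.4, 1.5, -0.5]
finger_gap: 19.7
```

Call:
step_arm(jaw=[0.0, 0.0], linear=[[-0.001, 0, 0], [-0.002, 0, 0]], twist=[[0, 0, 0], [0, 0, 0]])

```text
t: 9.9
eef_pos: [542.5, 26.1, 21.8]
orientation: [0.623, 0.782, 0.0, 0.0]
force: [0.1, 1.4, -0.4]
finger_gap: 20.2
```

Call:
step_arm(jaw=[0.0, 0.0], linear=[[-0.001, 0, 0], [-0.002, 0, 0]], twist=[[0, 0, 0], [0, 0, 0]])

```text
t: 10.15
eef_pos: [543.0, 24.1, 21.8]
orientation: [0.623, 0.782, -0.0, -0.0]
force: [-0.1, 1.4, -0.5]
finger_gap: 20.0
```

Call:
step_arm(jaw=[0.0, 0.0], linear=[[-0.001, 0, 0], [-0.002, 0, 0]], twist=[[0, 0, 0], [0, 0, 0]])

```text
t: 10.4
eef_pos: [543.4, 22.2, 21.8]
orientation: [0.623, 0.782, -0.0, -0.0]
force: [0.4, 2.0, -0.3]
finger_gap: 20.1
```

Call:
step_arm(jaw=[0.0, 0.0], linear=[[-0.001, 0, 0], [-0.002, 0, 0]], twist=[[0, 0, 0], [0, 0, 0]])

```text
t: 10.65
eef_pos: [543.9, 20.2, 21.8]
orientation: [0.623, 0.782, 0.0, -0.0]
force: [-0.1, 1.3, -0.8]
finger_gap: 19.9
```

Call:
step_arm(jaw=[0.0, 0.0], linear=[[-0.001, 0, 0], [-0.002, 0, 0]], twist=[[0, 0, 0], [0, 0, 0]])

```text
t: 10.9
eef_pos: [544.3, 18.3, 21.8]
orientation: [0.623, 0.782, 0.0, -0.0]
force: [-0.1, 1.4, -0.3]
finger_gap: 19.9
```

Call:
step_arm(jaw=[0.0, 0.0], linear=[[-0.001, 0, 0], [-0.002, 0, 0]], twist=[[0, 0, 0], [0, 0, 0]])

```text
t: 11.15
eef_pos: [544.8, 16.3, 21.8]
orientation: [0.623, 0.782, 0.0, -0.0]
force: [0.0, 2.0, 0.5]
finger_gap: 20.0
```

Call:
step_arm(jaw=[0.0, 0.0], linear=[[-0.001, 0, 0], [-0.002, 0, 0]], twist=[[0, 0, 0], [0, 0, 0]])

```text
t: 11.4
eef_pos: [544.6, 16.0, 21.7]
orientation: [0.623, 0.783, 0.001, -0.002]
force: [-1.6, 6.8, 0.6]
finger_gap: 20.2
```

Call:
step_arm(jaw=[0.0, 0.0], linear=[[-0.0004, 0, 0], [-0.0008, 0, 0]], twist=[[0, 0, 0], [0, 0, 0]])

```text
t: 11.65
eef_pos: [544.6, 16.0, 21.6]
orientation: [0.622, 0.783, 0.001, -0.002]
force: [-2.4, 8.0, 1.2]
finger_gap: 19.6
```

Call:
step_arm(jaw=[0.0, 0.0], linear=[[-0.0004, 0, 0], [-0.0007, 0, 0]], twist=[[0, 0, 0], [0, 0, 0]])

```text
t: 11.9
eef_pos: [544.5, 16.0, 21.6]
orientation: [0.622, 0.783, 0.002, -0.003]
force: [-2.9, 9.7, 2.6]
finger_gap: 19.8
```

10 N with no further motion, so the magazine is on the stop. Now I back out straight.

Call:
step_arm(jaw=[0.0, 0.0, 0.0, 0.0, 0.0, 0.0, 0.0, 0.0, 0.0], linear=[[0.005, 0, 0], [0.02, 0, 0], [0.045, 0, 0], [0.075, 0, 0], [0.11, 0, 0], [0.145, 0, 0], [0.17, 0, 0], [0.17, 0, 0.008], [0.17, 0, 0.013]], twist=[[0, 0, 0], [0, 0, 0], [0, 0, 0], [0, 0, 0], [0, 0, 0], [0, 0, 0], [0, 0, 0], [0, 0, 0], [0, 0, 0]])

```text
t: 13.02
eef_pos: [507.2, 178.2, 8.1]
orientation: [0.623, 0.782, -0.001, 0.0]
force: [0.5, -0.1, -0.5]
finger_gap: 19.5
```

Run:
```python
from h import *
st()
a=arm.camera("scene"); b=arm.camera("side"); st()
im=np.hstack([cv2.resize(a["pixels"][150:270,160:310],(400,320),interpolation=cv2.INTER_CUBIC),cv2.resize(b["pixels"][130:250,170:320],(400,320),interpolation=cv2.INTER_CUBIC)])
cv2.imwrite("pics/c7.png",im)
```

```text
{'t': 13.025, 'joints': [0.214, 0.153, -0.237, 1.181, -0.001, 1.558], 'eef_pos': [507.161, 178.207, 8.088], 'orientation': [0.623, 0.782, -0.001, 0.0], 'force': [0.547, -0.071, -0.461], 'finger_gap': 19.469}
{'t': 13.125, 'joints': [0.213, 0.153, -0.238, 1.182, -0.001, 1.558], 'eef_pos': [506.696, 177.593, 7.591], 'orientation': [0.623, 0.782, -0.001, -0.0], 'force': [-0.897, 0.62, -0.406], 'finger_gap': 19.986}
```

View pics/c7.png

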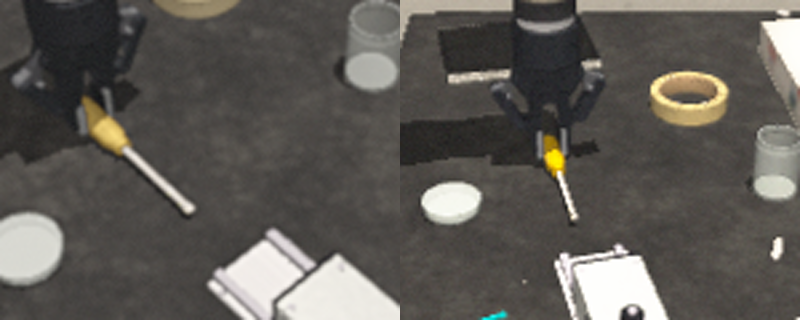

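The screwdriver is held clear of the bay, with its tip at (190,210) in the left crop. Beaker and dish are undisturbed. Lowering.

Call:
step_arm(jaw=[0.0, 0.0, 0.0], linear=[[0, 0, 0.002], [0, 0, 0.003], [0, 0, 0.004]], twist=[[0, 0, 0], [0, 0, 0], [0, 0, 0]])

```text
t: 13.5
eef_pos: [507.8, 177.9, 6.5]
orientation: [0.623, 0.782, -0.0, 0.001]
force: [-4.2, -1.2, 10.9]
finger_gap: 19.9
```

Call:
step_arm(jaw=[0.0, 0.0, 0.03, 0.04, 0.055, 0.055], linear=[[0, 0, -0.002], [0, 0, -0.003], [0, 0, -0.003], [0, 0, -0.003], [0, 0, -0.003], [0, 0, -0.003]], twist=[[0, 0, 0], [0, 0, 0], [0, 0, 0], [0, 0, 0], [0, 0, 0], [0, 0, 0]])

```text
t: 14.25
eef_pos: [507.4, 178.6, 7.7]
orientation: [0.623, 0.782, -0.0, -0.0]
force: [-0.2, -0.7, -0.4]
finger_gap: 54.7
```

Call:
step_arm(jaw=[0.055, 0.055, 0.055, 0.0, 0.0, 0.0], linear=[[0, 0, -0.02], [0, 0, -0.06], [0, 0, -0.11], [0, 0, -0.15], [0, 0, -0.17], [0, 0, -0.17]], twist=[[0, 0, 0], [0, 0, 0], [0, 0, 0], [0, 0, 0], [0, 0, 0], [0, 0, 0]])

```text
t: 15.0
eef_pos: [509.0, 179.0, 180.2]
orientation: [0.623, 0.782, 0.002, 0.002]
force: [0.6, 0.0, -0.7]
finger_gap: 0.9
```

Run:
```python
from h import *
st()
p=arm.camera("wrist"); print([(np.round(q["xyz"]),q["p"]) for q in arm.mark_of("screwdriver_handle",p)])
for c in("scene","side"):
    a=arm.camera(c)
    for k in("lever_knob","lever_pivot"): print(k,[(np.round(q["xyz"]),round(q["p"],2)) for q in arm.mark_of(k,a)[:2]])
pv=np.array(bay(534.6,-212-95,79)); print("pivot calc",pv)
```

```text
{'t': 15.0, 'joints': [0.214, 0.074, 0.025, 1.517, 0.0, 1.559], 'eef_pos': [508.98, 178.967, 180.191], 'orientation': [0.623, 0.782, 0.002, 0.002], 'force': [0.576, 0.046, -0.65], 'finger_gap': 0.901}
[]
lever_knob [(array([ 598., -252.,   78.]), 0.75), (array([557., -13.,  11.]), 0.48)]
lever_pivot [(array([ 591., -178.,   76.]), 0.81)]
lever_knob [(array([ 597., -248.,   83.]), 0.55)]
lever_pivot [(array([ 590., -180.,   80.]), 0.58)]
pivot calc [ 589.7982771 -179.3994212   79.       ]
```

Run:
```python
from h import *
s=st(); go([597.5,-249,140],.226-.12)
```

```text
{'t': 15.4, 'joints': [0.214, 0.077, 0.02, 1.517, 0.0, 1.559], 'eef_pos': [506.785, 178.48, 176.535], 'orientation': [0.623, 0.782, -0.001, -0.001], 'force': [-0.375, -0.587, 0.467], 'finger_gap': 0.239}
linear [-0.4369, -0.0073, 0.0365] twist [-0.002, 0.0, 0.12]
```

Call:
step_arm(jaw=[0.05, 0.05, 0.05, 0.05, 0.05, 0.05, 0.05, 0.05, 0.05, 0.05, 0.05, 0.05], linear=[[-0.03, 0, 0], [-0.08, 0, 0], [-0.13, -0.002, 0], [-0.18, -0.003, 0], [-0.23, -0.004, 0], [-0.28, -0.005, 0], [-0.33, -0.006, 0], [-0.38, -0.007, 0.01], [-0.42, -0.007, 0.02], [-0.437, -0.007, 0.0365], [-0.437, -0.007, 0.0365], [-0.437, -0.007, 0.0365]], twist=[[0, 0, 0.01], [0, 0, 0.02], [0, 0, 0.04], [0, 0, 0.06], [0, 0, 0.08], [0, 0, 0.1], [0, 0, 0.12], [0, 0, 0.12], [0, 0, 0.12], [0, 0, 0.12], [0, 0, 0.12], [0, 0, 0.12]])

```text
t: 16.9
eef_pos: [598.3, -247.3, 141.3]
orientation: [0.668, 0.744, 0.0, -0.001]
force: [-0.0, 0.4, 0.8]
finger_gap: 50.2
```

Run:
```python
from h import *
p=arm.camera("wrist"); st()
for k in("lever_knob","lever_pivot"): print(k,[(np.round(q["xyz"]),round(q["p"],2)) for q in arm.mark_of(k,p)[:2]])
cv2.imwrite("pics/w8.png",p["pixels"])
q=arm.camera("scene"); print("knob",[(np.round(x["xyz"]),round(x["p"],2)) for x in arm.mark_of("lever_knob",q)[:2]])
print("sd",[(np.round(x["xyz"]),round(x["p"],2)) for x in arm.mark_of("screwdriver_handle",q)])
go([597.5,-249,71],.106)
```

```text
{'t': 16.95, 'joints': [-0.495, 0.369, 0.294, 1.496, 0.001, 0.968], 'eef_pos': [598.706, -247.251, 141.926], 'orientation': [0.668, 0.744, 0.0, -0.0], 'force': [0.908, -0.044, -0.43], 'finger_gap': 50.127}
lever_knob []
lever_pivot [(array([ 588., -181.,   78.]), 0.96)]
knob [(array([ 600., -248.,   78.]), 0.55)]
sd [(array([ 361., -166.,   14.]), 0.62), (array([508., 168.,   7.]), 0.53)]
linear [-0.0007, -0.0016, 0.0712] twist [0.001, 0.001, 0.001]
```

Call:
step_arm(jaw=[0.05, 0.05, 0.05, 0.05, 0.05], linear=[[0, -0.001, 0.02], [0, -0.001, 0.04], [0, -0.001, 0.055], [0, -0.001, 0.07], [0, -0.001, 0.07]], twist=[[0, 0, 0], [0, 0, 0], [0, 0, 0], [0, 0, 0], [0, 0, 0]])

```text
t: 17.82
eef_pos: [596.5, -248.3, 69.5]
orientation: [0.669, 0.744, -0.0, -0.002]
force: [-0.0, -0.1, 0.5]
finger_gap: 49.7
```

Run:
```python
from h import *
s=st(); R0=R.from_quat(s["orientation"]); pv=np.array([589.5,-179.5]); 
for th in np.linspace(.22,1.63,11):
    k=pv+70*(-e*np.cos(th)-n*np.sin(th)); t=-n*np.cos(th)+e*np.sin(th)
    T=k+t*16; print(round(th,2),np.round(T,1),np.round(R0.inv().apply([*(T-s["eef_pos"][:2]),0])/1000,3).tolist(),round(th-.12,3))
```

```text
{'t': 17.825, 'joints': [-0.498, 0.388, 0.174, 1.36, -0.0, 0.967], 'eef_pos': [596.487, -248.291, 69.481], 'orientation': [0.669, 0.744, -0.0, -0.002], 'force': [-0.015, -0.089, 0.459], 'finger_gap': 49.701}
0.22 [ 573.9 -249.6] [0.001, -0.023, 0.0] 0.1
0.36 [ 564.2 -246.7] [0.005, -0.032, 0.0] 0.241
0.5 [ 555.  -242.5] [0.01, -0.041, 0.0] 0.382
0.64 [ 546.5 -237. ] [0.016, -0.048, 0.0] 0.523
0.78 [ 538.9 -230.4] [0.024, -0.055, 0.0] 0.664
0.92 [ 532.2 -222.8] [0.032, -0.061, 0.0] 0.805
1.07 [ 526.7 -214.3] [0.041, -0.066, 0.0] 0.946
1.21 [ 522.4 -205.1] [0.051, -0.069, 0.0] 1.087
1.35 [ 519.5 -195.5] [0.061, -0.071, 0.0] 1.228
1.49 [ 517.9 -185.5] [0.071, -0.071, 0.0] 1.369
1.63 [ 517.8 -175.3] [0.081, -0.071, 0.0] 1.51
```

Call:
step_arm(jaw=[0.05, 0.05, 0.05, 0.05, 0.05, 0.05, 0.05, 0.05, 0.05, 0.05, 0.05, 0.05], linear=[[0, -0.012, 0], [0.001, -0.023, 0], [0.005, -0.032, 0], [0.01, -0.041, 0], [0.016, -0.048, 0], [0.024, -0.055, 0], [0.032, -0.061, 0], [0.041, -0.066, 0], [0.051, -0.069, 0], [0.061, -0.071, 0], [0.071, -0.071, 0], [0.071, -0.071, 0]], twist=[[0, 0, 0], [0, 0, 0.1], [0, 0, 0.24], [0, 0, 0.38], [0, 0, 0.52], [0, 0, 0.66], [0, 0, 0.8], [0, 0, 0.945], [0, 0, 1.085], [0, 0, 1.23], [0, 0, 1.37], [0, 0, 1.37]])

```text
t: 19.32
eef_pos: [519.5, -186.0, 72.6]
orientation: [0.988, 0.154, 0.001, 0.001]
force: [-0.5, -0.7, -0.6]
finger_gap: 50.3
```

Run:
```python
from h import *
s=st(); R0=R.from_quat(s["orientation"]); pv=np.array([589.5,-179.5]); print(R0.as_matrix().round(3).tolist())
for c in("scene","side"):
    q=arm.camera(c); print("knob",[(np.round(x["xyz"]),round(x["p"],2)) for x in arm.mark_of("lever_knob",q)[:2]])
for th in (1.57,1.63,1.66):
    k=pv+70*(-e*np.cos(th)-n*np.sin(th)); t=-n*np.cos(th)+e*np.sin(th)
    T=k+t*16; print(k,np.round(R0.inv().apply([*(T-s["eef_pos"][:2]),0])/1000,4).tolist())
```

```text
{'t': 19.325, 'joints': [-0.465, 0.139, -0.119, 1.31, -0.0, 2.368], 'eef_pos': [519.476, -185.963, 72.575], 'orientation': [0.988, 0.154, 0.001, 0.001], 'force': [-0.497, -0.725, -0.573], 'finger_gap': 50.281}
[[0.953, 0.304, 0.002], [0.304, -0.953, -0.001], [0.001, 0.001, -1.0]]
knob [(array([ 527., -203.,   78.]), 0.44)]
knob [(array([ 524., -202.,   81.]), 0.52)]
[ 521.29257662 -195.2399935 ] [0.0002, -0.0066, -0.0]
[ 520.47148008 -191.12167963] [0.0016, -0.0106, -0.0]
[ 520.15394249 -189.04590529] [0.0024, -0.0126, -0.0]
```

Lever follows (knob about 1.46 rad). Pushing on to the end stop and watching the force.

Call:
step_arm(jaw=[0.05, 0.05, 0.05, 0.05], linear=[[0, -0.003, 0], [0, -0.006, 0], [0.001, -0.009, 0], [0.001, -0.011, 0]], twist=[[0, 0, 0.05], [0, 0, 0.08], [0, 0, 0.1], [0, 0, 0.12]])

```text
t: 20.02
eef_pos: [518.3, -177.8, 71.7]
orientation: [0.996, 0.092, 0.001, 0.003]
force: [4.2, -8.4, -3.2]
finger_gap: 50.1
```

Call:
step_arm(jaw=[0.05, 0.05], linear=[[0, -0.0015, 0], [0, -0.0015, 0]], twist=[[0, 0, 0], [0, 0, 0]])

```text
t: 20.27
eef_pos: [518.2, -177.8, 71.6]
orientation: [0.996, 0.092, 0.001, 0.005]
force: [3.2, -9.7, -4.0]
finger_gap: 49.9
```

Call:
step_arm(jaw=[0.05, 0.05, 0.05, 0.05, 0.05, 0.05, 0.05, 0.05, 0.05, 0.05], linear=[[0, 0.005, 0], [0, 0.01, 0], [0, 0.016, 0], [0, 0.016, -0.01], [0, 0.016, -0.03], [0, 0.016, -0.06], [0, 0.016, -0.1], [-0.05, 0.016, -0.14], [-0.09, 0.016, -0.16], [-0.1, 0.016, -0.16]], twist=[[0, 0, 0], [0, 0, 0], [0, 0, 0], [0, 0, 0], [0, 0, 0], [0, 0, 0], [0, 0, 0], [0, 0, 0], [0, 0, 0], [0, 0, 0]])

```text
t: 21.52
eef_pos: [421.3, -208.7, 235.0]
orientation: [0.996, 0.093, 0.002, 0.002]
force: [0.6, -0.0, 0.1]
finger_gap: 49.9
```

Run:
```python
from h import *
s=st(); P={}
for c in("scene","side"):
    p=P[c]=arm.camera(c)
    for k in("lever_knob","lever_pivot","screwdriver_handle","beaker","petri_dish","timer"): print(k,[(np.round(x["xyz"]),round(x["p"],2)) for x in arm.mark_of(k,p)[:2]])
A=cv2.resize(P["scene"]["pixels"][140:345,140:365],(500,456),interpolation=cv2.INTER_CUBIC)
B=cv2.resize(P["side"]["pixels"][140:310,190:300],(295,456),interpolation=cv2.INTER_CUBIC)
cv2.imwrite("pics/fin.png",np.hstack([A,B]))
```

```text
{'t': 21.525, 'joints': [-0.603, -0.1, -0.039, 1.626, 0.0, 2.353], 'eef_pos': [421.256, -208.681, 234.992], 'orientation': [0.996, 0.093, 0.002, 0.002], 'force': [0.556, -0.003, 0.109], 'finger_gap': 49.946}
lever_knob [(array([ 527., -194.,   77.]), 0.64)]
lever_pivot [(array([ 590., -176.,   77.]), 0.97), (array([ 586., -178.,   58.]), 0.26)]
screwdriver_handle [(array([ 360., -168.,   12.]), 0.67), (array([ 588., -175.,   58.]), 0.31)]
beaker [(array([766., 111.,  -0.]), 0.73)]
petri_dish [(array([400.,  74.,   0.]), 0.95)]
timer [(array([ 775., -168.,    2.]), 0.9), (array([ 588., -177.,   58.]), 0.35)]
lever_knob [(array([ 526., -196.,   78.]), 0.57)]
lever_pivot [(array([ 591., -180.,   80.]), 0.52)]
screwdriver_handle [(array([ 362., -165.,    8.]), 0.9), (array([511., 167.,  10.]), 0.58)]
beaker [(array([764., 107.,   1.]), 0.6)]
petri_dish [(array([401.,  75.,  -4.]), 0.64)]
timer [(array([ 771., -168.,   -4.]), 0.68)]
```

View pics/fin.png

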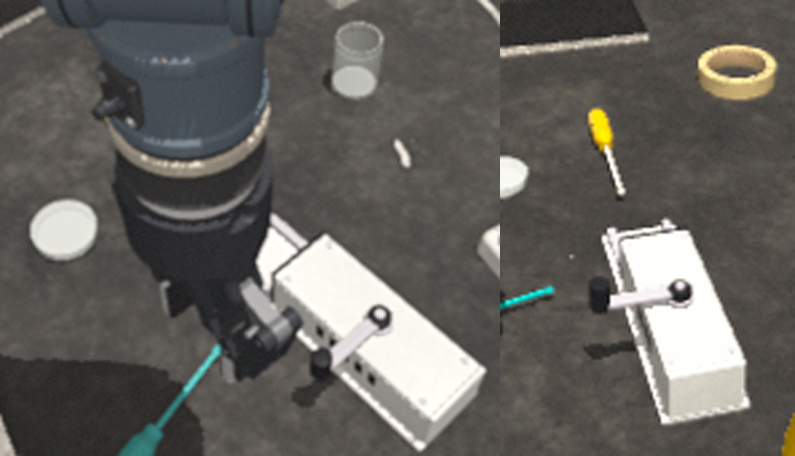

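The final picture shows the lever square across the bay towards the robot, with its knob at (320,362) on the left and (598,294) on the right. The screwdriver lies flat on the bench at (605,150), clear of the bay. Beaker and dish stand where they were.

```bash
python3 -c "
from workcell import arm
print(arm.close_job())"
```

```text
the job is handed in; nothing more can be done
None
```

The job is done and handed in at about 22 s of the 72 s allowed; no verdict is reported.

- **Magazine:** I gripped the yellow screwdriver by its handle and pushed the magazine straight down the channel. It slid at about 1.5–2 N until the tip was roughly 34 mm inside the mouth. There the motion stopped, and the force rose to about 10 N with no further travel. That means it rests on the stop and stayed below the stop's 12 N limit. The fingers stayed outside the channel throughout. I could not read the stop or feeler directly, so this rests on force and position alone.
- **Screwdriver:** I backed it out and laid it flat on the bench, clear of the bay.
- **Lever:** I swung it by its knob, caged between the open fingers. At the end it stopped moving with about 10 N against it, so it was on its end stop. Afterwards the cameras put the knob at about (526,-195) mm and the pivot at (590,-178) mm, which is square across the bay within measuring error.
- **Bystanders:** Beaker, dish and timer were found where they started, within the networks' few millimetres.
- **Checks that disagreed:** In the last scene picture the arm hid the yellow screwdriver, so only the side camera confirmed it. My edge measurement put the magazine's starting position about 15 mm outside the mouth, against the 20 mm or more stated. I used the network's value of about 22 mm, and the push did not depend on it.

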